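# Put the measured parts back in their trays

### The job

Sort the five gauges and parts on the measuring bench back into their trays: the two brass bushings in the blue tray and the two steel gauge blocks in the red tray, one to a well, and the black plug gauge in the white tray. Leave each standing upright, flat on the floor of its well, let go of and at rest, and do not disturb the caliper or the dial indicator stand.

Things in the scene. Friction and masses are not known exactly. Their poses are not given: they have to be found in the camera images.
- bushing_a_center (a point): Brass bushing first of two alike: upright yellow-metal tube, 34 mm outside diameter, 16 mm bore, 56 mm tall, about 0.33 kg, loose. The point is its centre, 28 mm above its underside; z is its axis (up).
- bushing_b_center (a point): Brass bushing second of two alike: upright yellow-metal tube, 34 mm outside diameter, 16 mm bore, 56 mm tall, about 0.33 kg, loose. The point is its centre, 28 mm above its underside; z is its axis (up).
- block_a_center (a point): Steel gauge block first of two alike: bright grey rectangular block standing on end, 24 mm along its x, 36 mm along its y, 56 mm tall, about 0.36 kg, loose. The point is its centre, 28 mm above its underside; z is up.
- block_b_center (a point): Steel gauge block second of two alike: bright grey rectangular block standing on end, 24 mm along its x, 36 mm along its y, 56 mm tall, about 0.36 kg, loose. The point is its centre, 28 mm above its underside; z is up.
- plug_center (a point): Black plug gauge: black cylinder of 30 mm diameter and 44 mm height with a bright steel nose of 16 mm diameter and 12 mm height on top (56 mm tall in all), about 0.25 kg, loose, nose up. The point is half-way up, 28 mm above its underside; z is its axis (up).
- tray_blue: Shallow blue tray, fixed to the bench, 78 mm (its x) by 154 mm (its y) and 12 mm high, with two square wells of 62 x 62 mm side by side along its y, lined with grey: well centres at y = +38 and -38 mm, x = 0, parted by a rib 14 mm wide. Floor top 4 mm above the bench, walls 8 mm thick, rising 8 mm above the floor. Origin: centre of its underside on the bench; z up. Home of the brass bushings, one to a well.
- tray_red: Shallow red tray, fixed to the bench, 78 mm (its x) by 154 mm (its y) and 12 mm high, with two square wells of 62 x 62 mm side by side along its y, lined with grey: well centres at y = +38 and -38 mm, x = 0, parted by a rib 14 mm wide. Floor top 4 mm above the bench, walls 8 mm thick, rising 8 mm above the floor. Origin: centre of its underside on the bench; z up. Home of the steel gauge blocks, one to a well.
- tray_white: Shallow white tray, fixed to the bench, 78 x 78 mm and 12 mm high, with one square well of 62 x 62 mm at its centre, lined with grey. Floor top 4 mm above the bench, walls 8 mm thick, rising 8 mm above the floor. Origin: centre of its underside on the bench; z up. Home of the plug gauge.
- caliper: Bystander: digital caliper lying loose beyond the trays, 220 mm long along its y, steel beam 16 mm wide with a black slider housing (36 x 55 mm) and two jaws that reach 50 mm to its -x, 14 mm high. Origin: middle of the beam's underside. Leave alone.
- dial_stand: Bystander: dial indicator on a small loose stand to the right (-y) of the work: grey foot 60 x 50 x 40 mm, steel post up to 150 mm, dial of 48 mm diameter 50 mm out from the post to its -x. Origin: centre of the foot's underside. Leave alone.
Things that resemble listed ones, but are neither listed nor needed, are in the scene too. Leave any turquoise look-alike of the part that bears block_a_center alone. Of the things that look like the tray_blue, the smallest one is meant.

How it is judged:
By the outcome, as a careful person would: the job done as asked, in the order asked, and still so for the second after the job is handed in, with the robot touching nothing.
It also fails if it takes over 128 s, if anything falls off the work surface, if the arm or the gripper's body presses on something with over 40 N, if the wrist force passes 120 N, or if a joint passes its speed limit or range.

### The arm

A 6-joint arm with a two-finger parallel gripper is mounted at the origin on the work surface. World frame = base frame: x ahead of the robot, y to its left, z up, the work surface at z = 0. Lengths are in mm, angles in rad, forces in N, time in s.
With the tool pointing down it reaches from about 400 to 925 mm from the base axis. Payload 12.5 kg.
Tool frame: the origin (TCP) lies on the front face of the gripper's body, between the roots of the fingers; the fingertips stand 78 mm ahead of it and the grasp point (between the pads) lies 59 mm ahead of it (env.nose_length is the distance from the TCP to the fingertips, in mm); z points along the fingers, y is the line along which they close (so a half turn about z gives the same grasp; the last joint's range is limited). The gripper opens to 95 mm and grips with 3 to 60 N. Pads are 20 mm wide; open, the fingers measure 119 mm over their backs; the gripper's body (75 mm by 180 mm) begins 59 mm behind the grasp point.
Start: joints at [-1.298, 0.491, 1.559, -0, 1.092, -0.106], TCP at [231.15, -580.696, 292.261] pointing down, gripper open.
Joint ranges: [-3.1, 3.1], [-0.84, 2.19], [0.05, 2.79], [-1.13, 4.28], [0.06, 2.93], [-2.69, 2.69]. Speed limits (rad/s): [2.22, 2.22, 2.79, 3.14, 3.14, 3.14].

### API

Orientations are given as [roll, pitch, yaw] about the fixed x, y, z axes, in that order (R = Rz(yaw) Ry(pitch) Rx(roll)).
In Python, from cell import env gives the robot as it stands.
- The arm moves only by the tool jog_arm, never from a script. Its argument "motion" is a list of rows, each a list of 7 numbers: the turn, a rotation vector about the tool's x, y, z in degrees, then the shift along the tool's x, y, z in mm, then the finger opening in mm, from 0 to 95.1. In form: [[wx, wy, wz, x, y, z, hand], ...]. A call has 1 to 10 rows; each row shifts and turns the commanded pose from where the row before left it, along the tool's axes as they then stand; what a row does not reach is not made up. A row lasts 1/8 s, in which the tool goes at most 62.5 mm and 10.7 degrees, less where a joint would pass 70% of its speed; a pose out of reach is approached as far as the arm can. A call is refused whole if a number of a shift passes 62.5 or a number of a turn 10.7, either way. A call with a gripper value outside its range is refused whole. The fingers move at their own pace and stop on an object; the grip force is fixed at half the most. Time passes only in rows, so rows that do not move let the fingers close. It gives the time, the measured TCP pose, the force, the opening and the grip force at its end, in the units of the state.
- env.state(): the state, without advancing time (a new reading comes with each control period).
- env.read_camera(name): name is "scene" or "top" or "wrist"; returns a dict with "color" (480x640x3 uint8, red, green, blue), "z_map" (480x640 float32, mm along the optical axis (not along the pixel's ray), 0 where there is no reading), "camera_matrix" (3x3 intrinsics, pixels), "k1" (the pictures are not rectified: a ray, as slopes to the right and down, at radius r is drawn at 1 + k1 r^2 times it, then the intrinsics apply), "world_to_cam" (4x4, takes a point from world to camera coordinates). Camera axes: x right, y up, looking along -z (the intrinsics and any distortion apply to the point x, -y, -z); pixel columns grow to the right and rows downward; lengths in mm; the calibration is good to about 2 mm. A picture is of the moment at which its call begins.
- env.job_done(): hands the job in; it is judged then, once.
Trained networks look in the newest picture that a camera, given by its name, has taken for a name from the list of things; names that differ only in an ending like _2 or _b are one class to them, and where a whole thing is asked for, a point or a joint stands for the part that bears it (a point fixed in the world has none). Each returns a list of dicts, best first, with "score" (0 to 1); they miss things now and then, are a little off and sometimes report something else, mostly with a low value. They report only what shows in the picture. A call takes as long as a camera call. They do not tell look-alikes from the thing itself.
- env.recognise(camera, thing): "location" ([column, row] in pixels, amid what is visible of it).
The state is a dict: "t": time; "joints": joint angles; "qvel": joint speeds; "tau": joint torques, N m; "eef_pos": TCP position; "tcp_rot": TCP orientation; "ft_force": force on the tool from outside, world axes, zero at the start; "moment": the same for the moment, N m; "opening": opening from 0.0 (shut) to 1.0 (fully open); "grip_force": force on a finger pad.
Only numpy, scipy, OpenCV 4.12 (cv2) and the standard library are available. Lean on these libraries where they do the work, as an engineer would, in place of code of your own. Each camera call takes 0.05 s, during which the arm holds its last target. There are 200 camera calls.

## Working session

There is one attempt and no reset: what is moved stays moved. The work goes in short steps, Python scripts to look and compute and a tool call to move; the robot and the scene stay as the last step left them, time stands still between calls to the robot, and variables do not carry over. Pictures are saved under pics/ and viewed, at most 14 in all, crops included, and the job is handed in when it is done.

Besides the shell and the picture viewer there is one more tool, called after "Call:" as a command line: name --pt "numbers of a row" for each row, then --argument value for the rest. jog_arm: Moves the arm, as the interface text tells. Its arguments: {"type":"object","properties":{"motion":{"type":"array"}},"required":["motion"]}

```bash
mkdir -p pics; cat > h.py <<'E'
import numpy as np, cv2
from cell import env
def snap(n,save=None):
    r=env.read_camera(n)
    if save: cv2.imwrite('pics/'+save,r['color'][:,:,::-1])
    return r
def world(r,u,v,z=None,d=None):
    "pixel -> world, by depth or by plane z"
    K=r['camera_matrix'];p=np.array([(u-K[0,2])/K[0,0],(v-K[1,2])/K[1,1]])
    s=p.copy()
    for _ in range(20): s=p/(1+r['k1']*(s@s))
    ray=np.array([s[0],-s[1],-1.]);M=np.linalg.inv(r['world_to_cam'])
    if z is None:
        if d is None: d=r['z_map'][int(round(v)),int(round(u))]
        return (M@np.r_[ray*d,1])[:3]
    w=M[:3,:3]@ray;o=M[:3,3]
    return o+w*(z-o[2])/w[2]
E
python3 - <<'E'
from h import *
for c in ['top','scene']:
    r=snap(c,c+'.png')
    for t in ['bushing_a_center','block_a_center','plug_center','tray_blue','tray_red','tray_white','caliper','dial_stand']:
        for d in env.recognise(c,t):
            u,v=d['location'];print(c,t,round(d['score'],2),np.round([u,v]),np.round(world(r,u,v)))
print(env.state())
E
```

```text
top bushing_a_center 0.73 [326. 173.] [776.   8.   6.]
top bushing_a_center 0.6 [290. 270.] [448. 119.  63.]
top block_a_center 0.6 [406. 302.] [ 353. -257.   47.]
top block_a_center 0.57 [405. 269.] [ 460. -250.   59.]
top block_a_center 0.41 [434. 270.] [ 459. -344.   58.]
top plug_center 0.42 [330. 266.] [466.  -9.  50.]
top tray_blue 0.82 [246. 219.] [614. 270.  11.]
top tray_blue 0.72 [235. 324.] [270. 295.  11.]
top tray_blue 0.66 [149. 303.] [331. 582.  15.]
top tray_red 0.65 [331. 222.] [614. -10.   6.]
top tray_white 0.65 [402. 227.] [ 602. -247.    6.]
top tray_white 0.61 [291. 261.] [476. 117.  63.]
top caliper 0.65 [326. 174.] [773.   9.  12.]
top dial_stand 0.92 [470. 255.] [ 508. -457.   86.]
scene bushing_a_center 0.59 [322. 222.] [472. 103.  41.]
scene block_a_center 0.69 [197. 245.] [ 480. -266.   51.]
scene block_a_center 0.53 [170. 249.] [ 463. -338.   44.]
scene block_a_center 0.52 [194. 225.] [ 366. -255.   47.]
scene plug_center 0.75 [286. 231.] [475.  -8.  36.]
scene tray_blue 0.81 [351. 191.] [281. 285.  12.]
scene tray_blue 0.66 [433. 184.] [326. 578.  10.]
s
[... 193 characters left out ...]
1.   44.]
{'t': 0.9, 'joints': array([-1.29759848e+00,  4.90933624e-01,  1.55889211e+00,  4.17650995e-06,
        1.09171669e+00, -1.05583414e-01]), 'qvel': array([-4.64552077e-05,  1.13445610e-03, -7.38957971e-05, -3.93144103e-04,
       -1.02809839e-03, -1.08248300e-04]), 'tau': array([-5.08482344e-05, -6.12464190e+01, -2.58437222e+01,  6.92666508e-02,
        4.45630203e-02,  2.82649211e-05]), 'eef_pos': array([ 231.15286603, -580.69820285,  292.24276717]), 'tcp_rot': array([3.14154230e+00, 1.60880760e-06, 3.78779339e-01]), 'ft_force': array([-0.25779036,  0.2490188 , -0.10958126]), 'moment': array([-0.02388641, -0.01921865, -0.02175505]), 'grip_force': 0.0, 'opening': 1.0037548664322942}
```

```bash
python3 - <<'E'
import cv2
i=cv2.imread('pics/top.png');cv2.imwrite('pics/topc.png',cv2.resize(i[130:355,120:500],None,fx=2.1,fy=2.1,interpolation=cv2.INTER_CUBIC))
i=cv2.imread('pics/scene.png');cv2.imwrite('pics/scenec.png',cv2.resize(i[150:340,100:500],None,fx=2,fy=2,interpolation=cv2.INTER_CUBIC))
E
```

```text
(no output)
```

View pics/topc.png

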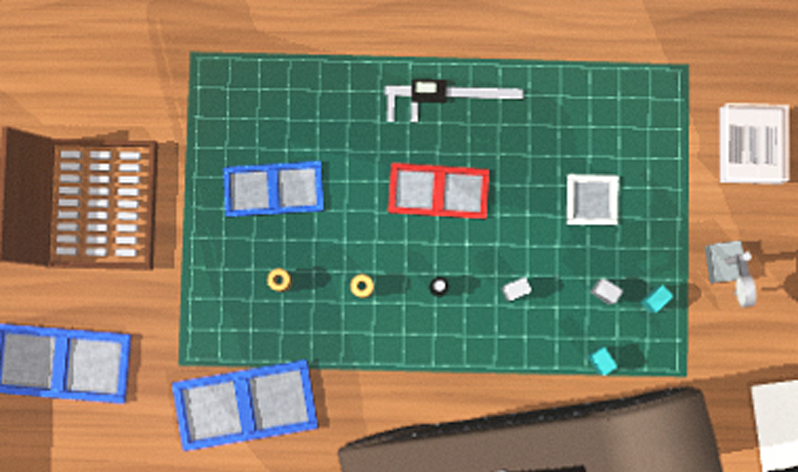

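View pics/scenec.png

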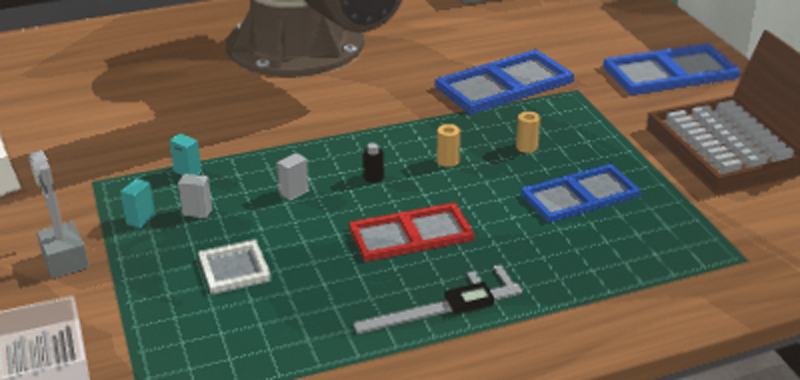

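The top picture shows bushings at about (253,263) and (292,266), and the plug at (329,266). The grey blocks are at (366,267) and (409,269). The turquoise decoys are at (433,272) and (407,302). There are three blue trays: the small one on the mat at (250,220), and larger ones at (236,323) and (149,303). I choose the small blue tray on the mat and the two grey blocks.

```bash
python3 - <<'E'
from h import *
r=snap('top');c=r['color'];hsv=cv2.cvtColor(c,cv2.COLOR_RGB2HSV)
H,W=r['z_map'].shape
# height map
K=r['camera_matrix'];uu,vv=np.meshgrid(np.arange(W),np.arange(H))
P=np.zeros((H,W,3))
for v in range(140,330):
    for u in range(200,480): P[v,u]=world(r,u,v)
m=((P[:,:,2]>44)&(P[:,:,2]<75)).astype(np.uint8)
n,l,s,ce=cv2.connectedComponentsWithStats(m)
for i in range(1,n):
    if s[i,4]<15: continue
    q=P[l==i]
    ztop=56
    v,u=np.nonzero(l==i);w=np.array([world(r,a,b,z=ztop) for a,b in zip(u,v)])[:,:2].astype(np.float32)
    mr=cv2.minAreaRect(w)
    print('obj',np.round(ce[i]),s[i,4],'mean',np.round(w.mean(0),1),'z',np.round(np.median(q[:,2]),1),'rect',np.round(mr[0],1),np.round(mr[1],1),round(mr[2],1),'hsv',hsv[l==i].mean(0).round())
hh,ss,V=[hsv[:,:,i].astype(int) for i in range(3)]
on=np.zeros((H,W),bool);on[195:245,215:430]=1
for nm,mm in dict(blue=(hh>100)&(hh<125)&(ss>120)&on,red=((hh<8)|(hh>172))&(ss>130)&on,white=(ss<40)&(V>190)&on).items():
    n,l,s,ce=cv2.connectedComponentsWithStats(mm.astype(np.uint8));i=1+np.argmax(s[1:,4])
    v,u=np.nonzero(l==i);w=np.array([world(r,a,b,z=12) for a,b in zip(u,v)])[:,:2].astype(np.float32)
    mr=cv2.minAreaRect(w);print(nm,s[i,4],np.round(mr[0],1),np.round(mr[1],1),round(mr[2],1))
st=env.state();w=snap('wrist');M=np.linalg.inv(w['world_to_cam']);print(np.round(M,2),w['camera_matrix'])
E
```

```text
obj [253. 263.] 70 mean [468.5 239.1] z 56.1 rect [468.  237.8] [32.  31.8] 46.6 hsv [ 22. 131. 232.]
obj [292. 266.] 66 mean [462.3 110.9] z 55.8 rect [462.2 111.4] [31.9 29.5] 46.5 hsv [ 25. 121. 245.]
obj [329. 266.] 44 mean [464.2  -6.1] z 51.2 rect [465.6  -7.2] [25.9 23. ] 64.8 hsv [ 89.  20. 132.]
obj [366. 267.] 83 mean [ 463.  -126.9] z 57.4 rect [ 462.6 -126.4] [23.  37.6] 27.8 hsv [124.   5. 236.]
obj [409. 269.] 79 mean [ 462.1 -265.6] z 56.0 rect [ 462.1 -265. ] [34.8 24.3] 57.6 hsv [119.   4. 220.]
obj [433. 272.] 90 mean [ 453.  -342.7] z 55.1 rect [ 452.6 -342.5] [25.1 38.4] 42.0 hsv [ 89. 162. 214.]
obj [407. 302.] 89 mean [ 354.8 -258.6] z 54.3 rect [ 354.4 -258.6] [36.4 25.1] 34.8 hsv [ 90. 162. 224.]
blue 497 [613.7 258. ] [ 79.7 155.5] 5.2
red 479 [617.1  -2.6] [155.6  79.5] 87.8
white 444 [ 609.5 -246.4] [77.1 79.9] 0.8
[[ 3.7000e-01  9.0000e-01  2.3000e-01  2.9783e+02]
 [-9.3000e-01  3.6000e-01  9.0000e-02 -5.5414e+02]
 [ 0.0000e+00 -2.5000e-01  9.7000e-01  3.8513e+02]
 [ 0.0000e+00  0.0000e+00  0.0000e+00  1.0000e+00]] [[402.92828293   0.         329.13358393]
 [  0.         402.92828293 239.35245618]
 [  0.           0.           1.        ]]
```

Call:
jog_arm --pt "0 0 10.7 0 0 0 95" --pt "0 0 10.7 0 0 0 95" --pt "0 0 0.3 20 -20 0 95" --pt "0 0 0 35 -45 0 95" --pt "0 0 0 35 -45 0 95" --pt "0 0 0 35 -45 0 95" --pt "0 0 0 35 -50 0 95" --pt "0 0 0 35 -50 0 95" --pt "0 0 0 36 -61 0 95" --pt "0 0 0 0 0 0 95"

```text
t: 2.25
eef_pos: [459.3, -268.5, 292.4]
tcp_rot: [-3.141, -0.0, 0.005]
ft_force: [-1.3, -0.5, 0.3]
opening: 0.998
grip_force: 0.0
```

```bash
cat >> h.py <<'E'
def objs(save=None,lo=44):
    "things standing in wrist view: centre of top face from the depth, rect, colour"
    r=snap('wrist',save);K=r['camera_matrix'];H,W=r['z_map'].shape
    uv=np.stack(np.meshgrid(np.arange(W),np.arange(H)),-1).reshape(-1,2).astype(float)
    p=(uv-[K[0,2],K[1,2]])/[K[0,0],K[1,1]];s=p.copy()
    for _ in range(20): s=p/(1+r['k1']*(s**2).sum(1,keepdims=True))
    d=r['z_map'].reshape(-1,1);C=np.c_[s[:,:1]*d,-s[:,1:]*d,-d,np.ones(len(d))]
    P=(C@np.linalg.inv(r['world_to_cam']).T)[:,:3].reshape(H,W,3)
    m=((P[:,:,2]>lo)&(P[:,:,2]<lo+20)&(r['z_map']>0)).astype(np.uint8)
    m=cv2.morphologyEx(m,cv2.MORPH_OPEN,np.ones((3,3)))
    n,l,st,ce=cv2.connectedComponentsWithStats(m)
    for i in range(1,n):
        if st[i,4]<150: continue
        q=P[l==i];mr=cv2.minAreaRect(q[:,:2].astype(np.float32))
        print(np.round(ce[i]),st[i,4],'z',np.median(q[:,2]).round(1),'rect',np.round(mr[0],1),np.round(mr[1],1),round(mr[2],1),'rgb',r['color'][l==i].mean(0).round())
    return r,P
E
python3 - <<'E'
from h import *
objs('w1.png',50)
s=env.state();print(s['t'],s['eef_pos'],s['tcp_rot'])
E
```

```text
[554. 160.] 197 z 60.2 rect [ 513.2 -450.6] [ 6.  12.1] 86.0 rgb [95. 95. 96.]
[160. 219.] 1253 z 56.1 rect [ 461.7 -126.1] [24.3 37.1] 23.9 rgb [202. 207. 209.]
[327. 220.] 1237 z 56.2 rect [ 461.4 -266.5] [36.1 24.2] 58.3 rgb [206. 210. 213.]
[ 24. 216.] 309 z 55.8 rect [464.1  -6.4] [16.2 14.5] 86.9 rgb [184. 189. 191.]
[419. 231.] 1206 z 56.3 rect [ 452.  -344.6] [24.3 35.7] 44.2 rgb [ 75. 211. 209.]
[315. 323.] 290 z 55.9 rect [ 368.3 -254.7] [12.4 26.6] 3.1 rgb [ 66. 183. 181.]
2.3 [ 458.57616951 -270.28622318  292.42447296] [ 3.14121859e+00 -2.53344315e-04  3.56129434e-03]
```

View pics/w1.png

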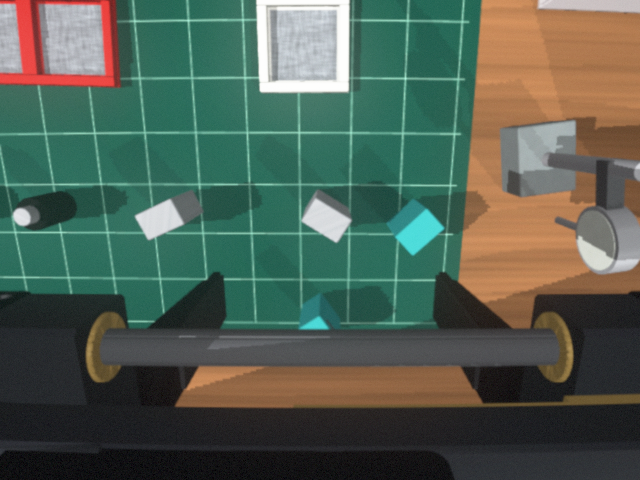

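The wrist view agrees with the top view. Grey blocks are at (160,219) and (327,220), the turquoise decoys at (419,231) and (315,323), and the plug nose at (24,216). Next I go to the bushings.

Call:
jog_arm --pt "0 0 0 0 -30 0 95" --pt "0 0 0 0 -50 0 95" --pt "0 0 0 0 -50 0 95" --pt "0 0 0 0 -50 0 95" --pt "0 0 0 0 -50 0 95" --pt "0 0 0 0 -50 0 95" --pt "0 0 0 0 -50 0 95" --pt "0 0 0 0 -50 0 95" --pt "0 0 0 0 -40 0 95" --pt "0 0 0 0 0 0 95"

```text
t: 3.55
eef_pos: [458.1, 149.0, 292.1]
tcp_rot: [3.142, -0.0, 0.002]
ft_force: [-0.3, -0.2, -0.2]
opening: 0.999
grip_force: 0.0
```

```bash
python3 - <<'E'
from h import *
r,P=objs('w2.png',50)
hsv=cv2.cvtColor(r['color'],cv2.COLOR_RGB2HSV).astype(int);h,s=hsv[...,0],hsv[...,1]
for nm,m in dict(blue=(h>100)&(h<125)&(s>120),red=((h<6)|(h>174))&(s>130)).items():
    m=m&(P[...,2]>8)&(P[...,2]<16)
    q=P[m][:,:2].astype(np.float32);print(nm,len(q),cv2.minAreaRect(q))
s=env.state();print(s['t'],s['eef_pos'],s['tcp_rot'])
E
```

```text
[219. 211.] 1052 z 56.1 rect [467.3 240.7] [33.2 33.2] 40.4 rgb [236. 208. 120.]
[372. 219.] 1015 z 56.2 rect [461.3 112.7] [33.  32.7] 1.2 rgb [241. 213. 121.]
[512. 216.] 326 z 56.3 rect [464.3  -5.3] [15.4 15.8] 0.8 rgb [200. 203. 206.]
[632. 223.] 412 z 55.9 rect [ 457.9 -115.1] [24.8 16.7] 21.2 rgb [187. 189. 192.]
blue 5311 ((442.572021484375, 333.21307373046875), (399.9002380371094, 308.8922119140625), 0.002994055626913905)
red 4571 ((611.738037109375, -2.0072174072265625), (155.149169921875, 71.66341400146484), 87.73733520507812)
3.6 [458.05109907 147.94914852 292.12803957] [ 3.14125846e+00 -3.84626632e-05  8.29174219e-04]
```

Call:
jog_arm --pt "0 0 0 3 -31 0 95" --pt "0 0 0 3 -31 0 95" --pt "0 0 0 3 -31 30 95" --pt "0 0 0 0 0 40 95" --pt "0 0 0 0 0 40 95" --pt "0 0 0 0 0 35 95" --pt "0 0 0 0 0 30 95" --pt "0 0 0 0 0 22 95" --pt "0 0 0 0 0 0 95" --pt "0 0 0 0 0 0 95"

```text
t: 4.85
eef_pos: [467.5, 240.4, 95.9]
tcp_rot: [-3.141, -0.001, -0.001]
ft_force: [1.0, -0.2, -0.3]
opening: 1.002
grip_force: 0.0
```

Call:
jog_arm --pt "0 0 0 0 0 0 20" --pt "0 0 0 0 0 0 20" --pt "0 0 0 0 0 0 20" --pt "0 0 0 0 0 0 20" --pt "0 0 0 0 0 0 20" --pt "0 0 0 0 0 0 20"

```text
t: 5.6
eef_pos: [466.7, 241.3, 95.2]
tcp_rot: [3.141, 0.0, 0.0]
ft_force: [-0.8, -0.8, -1.2]
opening: 0.427
grip_force: 0.0
```

Call:
jog_arm --pt "0 0 0 0 0 0 20" --pt "0 0 0 0 0 0 20" --pt "0 0 0 0 0 0 20"

```text
t: 5.98
eef_pos: [466.7, 241.2, 95.2]
tcp_rot: [3.141, 0.0, 0.0]
ft_force: [0.0, -0.6, 0.6]
opening: 0.357
grip_force: 30.0
```

Call:
jog_arm --pt "0 0 0 0 0 -15 20" --pt "0 0 0 0 0 -25 20" --pt "0 0 0 20 -8 -20 20" --pt "0 0 0 35 -15 0 20" --pt "0 0 0 40 -15 0 20" --pt "0 0 0 33 -11 0 20" --pt "0 0 0 15 -6 0 20" --pt "0 0 0 0 0 20 20" --pt "0 0 0 0 0 0 20"

```text
t: 7.1
eef_pos: [608.0, 295.6, 133.0]
tcp_rot: [3.14, 0.005, 0.0]
ft_force: [-0.2, 0.1, -2.9]
opening: 0.355
grip_force: 30.0
```

Call:
jog_arm --pt "0 0 0 0 0 15 20" --pt "0 0 0 0 0 12 20" --pt "0 0 0 0 0 4 20" --pt "0 0 0 0 0 0 20" --pt "0 0 0 0 0 0 20"

```text
t: 7.72
eef_pos: [610.0, 296.3, 104.6]
tcp_rot: [-3.141, -0.001, 0.0]
ft_force: [0.1, 0.1, -5.0]
opening: 0.356
grip_force: 30.0
```

Call:
jog_arm --pt "0 0 0 0 0 3 20" --pt "0 0 0 0 0 2 20" --pt "0 0 0 0 0 0.5 20" --pt "0 0 0 0 0 0 20"

```text
t: 8.22
eef_pos: [609.8, 296.2, 99.2]
tcp_rot: [-3.142, -0.0, 0.0]
ft_force: [-2.2, -1.6, 5.7]
opening: 0.356
grip_force: 30.0
```

Call:
jog_arm --pt "0 0 0 0 0 0 80" --pt "0 0 0 0 0 0 80" --pt "0 0 0 0 0 0 80" --pt "0 0 0 0 0 0 80" --pt "0 0 0 0 0 0 80" --pt "0 0 0 0 0 -20 80" --pt "0 0 0 0 0 -40 80" --pt "0 0 0 0 0 -40 80"

```text
t: 9.22
eef_pos: [609.8, 296.3, 201.2]
tcp_rot: [-3.141, -0.001, 0.0]
ft_force: [0.8, 0.5, 0.9]
opening: 0.841
grip_force: 0.0
```

Call:
jog_arm --pt "0 0 0 -20 25 0 80" --pt "0 0 0 -35 43 0 80" --pt "0 0 0 -40 50 0 80" --pt "0 0 0 -35 43 0 80" --pt "0 0 0 -18 22 0 80" --pt "0 0 0 0 0 0 80" --pt "0 0 0 0 0 0 80"

```text
t: 10.1
eef_pos: [463.6, 114.8, 199.6]
tcp_rot: [-3.141, -0.002, -0.0]
ft_force: [0.4, -0.4, -0.1]
opening: 0.846
grip_force: 0.0
```

Call:
jog_arm --pt "0 0 0 -1 1 30 80" --pt "0 0 0 0 0 35 80" --pt "0 0 0 0 0 25 80" --pt "0 0 0 0 0 14 80" --pt "0 0 0 0 0 0 80" --pt "0 0 0 0 0 0 20" --pt "0 0 0 0 0 0 20" --pt "0 0 0 0 0 0 20" --pt "0 0 0 0 0 0 20" --pt "0 0 0 0 0 0 20"

```text
t: 11.35
eef_pos: [461.8, 113.4, 94.8]
tcp_rot: [3.142, -0.0, 0.0]
ft_force: [1.1, -3.2, 0.7]
opening: 0.371
grip_force: 1.9
```

Call:
jog_arm --pt "0 0 0 0 0 0 20" --pt "0 0 0 0 0 0 20" --pt "0 0 0 0 0 0 20"

```text
t: 11.72
eef_pos: [461.8, 113.3, 94.8]
tcp_rot: [3.141, -0.0, 0.0]
ft_force: [0.6, -2.9, 5.1]
opening: 0.359
grip_force: 30.0
```

Call:
jog_arm --pt "0 0 0 0 0 -15 20" --pt "0 0 0 0 0 -25 20" --pt "0 0 0 20 -12 -10 20" --pt "0 0 0 35 -25 0 20" --pt "0 0 0 40 -28 0 20" --pt "0 0 0 38 -26 0 20" --pt "0 0 0 22 -16 0 20" --pt "0 0 0 0 0 20 20" --pt "0 0 0 0 0 16 20" --pt "0 0 0 0 0 5 20"

```text
t: 12.98
eef_pos: [615.6, 219.8, 102.2]
tcp_rot: [3.141, 0.003, -0.0]
ft_force: [0.1, 0.4, -3.2]
opening: 0.361
grip_force: 30.0
```

Call:
jog_arm --pt "0 0 0 0 0 0 20" --pt "0 0 0 0 0 0 20"

```text
t: 13.22
eef_pos: [616.9, 220.3, 104.3]
tcp_rot: [-3.142, -0.001, -0.0]
ft_force: [-0.2, 0.9, -3.1]
opening: 0.363
grip_force: 30.0
```

Call:
jog_arm --pt "0 0 0 0 0 3 20" --pt "0 0 0 0 0 2 20" --pt "0 0 0 0 0 0.7 20" --pt "0 0 0 0 0 0 20"

```text
t: 13.72
eef_pos: [616.8, 220.4, 98.9]
tcp_rot: [3.142, -0.001, 0.0]
ft_force: [-2.0, -1.0, 5.2]
opening: 0.361
grip_force: 30.0
```

Call:
jog_arm --pt "0 0 0 0 0 0 80" --pt "0 0 0 0 0 0 80" --pt "0 0 0 0 0 0 80" --pt "0 0 0 0 0 0 80" --pt "0 0 0 0 0 0 80" --pt "0 0 0 0 0 -20 80" --pt "0 0 0 0 0 -40 80" --pt "0 0 0 0 0 -40 80"

```text
t: 14.72
eef_pos: [616.7, 220.5, 200.4]
tcp_rot: [-3.142, -0.001, 0.0]
ft_force: [0.4, -0.2, -0.2]
opening: 0.843
grip_force: 0.0
```

Call:
jog_arm --pt "0 0 0 -15 30 0 95" --pt "0 0 0 -20 45 0 95" --pt "0 0 0 -20 45 0 95" --pt "0 0 0 -20 45 0 95" --pt "0 0 0 -20 45 0 95" --pt "0 0 0 -20 45 0 95" --pt "0 0 0 -20 45 0 95" --pt "0 0 0 -20 46 0 95" --pt "0 0 -10 0 0 0 95" --pt "0 0 -10 0 0 0 95"

```text
t: 15.98
eef_pos: [461.7, -126.4, 199.3]
tcp_rot: [3.14, -0.001, 0.353]
ft_force: [0.4, -0.0, 0.5]
opening: 1.003
grip_force: 0.0
```

Call:
jog_arm --pt "0 0 -4 0 0 0 95" --pt "0 0 0 0 0 0 95"

```text
t: 16.23
eef_pos: [461.9, -125.6, 199.1]
tcp_rot: [3.14, -0.001, 0.418]
ft_force: [-0.4, 0.8, 0.9]
opening: 0.999
grip_force: 0.0
```

```bash
python3 - <<'E'
from h import *
objs('w3.png',50)
s=env.state();print(s['t'],s['eef_pos'],s['tcp_rot'])
E
```

```text
[145. 172.] 628 z 56.0 rect [463.8  -6. ] [15.4 15.2] 72.6 rgb [195. 198. 201.]
[328. 254.] 2272 z 56.3 rect [ 462.1 -125.4] [23.8 35.8] 24.3 rgb [210. 213. 216.]
[519. 318.] 425 z 56.2 rect [ 471.3 -257.5] [12.8 15.8] 59.2 rgb [135. 137. 140.]
16.275 [ 461.88361765 -125.59722438  198.89957152] [ 3.14056520e+00 -8.74677231e-04  4.17263454e-01]
```

Call:
jog_arm --pt "0 0 0 0 0 30 95" --pt "0 0 0 0 0 35 95" --pt "0 0 0 0 0 25 95" --pt "0 0 0 0 0 14 95" --pt "0 0 0 0 0 0 95" --pt "0 0 0 0 0 0 20" --pt "0 0 0 0 0 0 20" --pt "0 0 0 0 0 0 20" --pt "0 0 0 0 0 0 20" --pt "0 0 0 0 0 0 20"

```text
t: 17.52
eef_pos: [461.7, -125.6, 94.1]
tcp_rot: [3.141, -0.0, 0.419]
ft_force: [-0.8, 0.3, 0.8]
opening: 0.531
grip_force: 0.0
```

Call:
jog_arm --pt "0 0 0 0 0 0 20" --pt "0 0 0 0 0 0 20" --pt "0 0 0 0 0 0 20" --pt "0 0 0 0 0 0 20" --pt "0 0 0 0 0 0 20" --pt "0 0 0 0 0 0 20"

```text
t: 18.27
eef_pos: [461.7, -125.5, 94.0]
tcp_rot: [3.142, 0.0, 0.419]
ft_force: [-0.7, 0.8, 0.0]
opening: 0.374
grip_force: 30.0
```

Call:
jog_arm --pt "0 0 0 0 0 -15 20" --pt "0 0 0 0 0 -25 20" --pt "0 0 8 0 0 -10 20" --pt "0 0 8 0 0 0 20" --pt "0 0 8 0 0 0 20" --pt "0 0 0 20 -11 0 20" --pt "0 0 0 40 -22 0 20" --pt "0 0 0 40 -22 0 20" --pt "0 0 0 36 -20 0 20" --pt "0 0 0 18 -10 0 20"

```text
t: 19.52
eef_pos: [617.1, -39.4, 144.8]
tcp_rot: [3.141, -0.001, 0.001]
ft_force: [0.2, -0.3, -3.8]
opening: 0.375
grip_force: 30.0
```

Call:
jog_arm --pt "0 0 0 0 0 20 20" --pt "0 0 0 0 0 16 20" --pt "0 0 0 0 0 4 20" --pt "0 0 0 0 0 0 20" --pt "0 0 0 0 0 0 20"

```text
t: 20.15
eef_pos: [615.9, -40.7, 104.6]
tcp_rot: [3.141, -0.001, -0.0]
ft_force: [0.1, 0.2, -3.4]
opening: 0.376
grip_force: 30.0
```

Call:
jog_arm --pt "0 0 0 0 0 3.5 20" --pt "0 0 0 0 0 2 20" --pt "0 0 0 0 0 1 20" --pt "0 0 0 0 0 0 20"

```text
t: 20.65
eef_pos: [615.7, -40.6, 98.0]
tcp_rot: [3.141, -0.0, 0.0]
ft_force: [-2.8, -0.0, 4.4]
opening: 0.377
grip_force: 30.0
```

Call:
jog_arm --pt "0 0 0 0 0 0 80" --pt "0 0 0 0 0 0 80" --pt "0 0 0 0 0 0 80" --pt "0 0 0 0 0 0 80" --pt "0 0 0 0 0 0 80" --pt "0 0 0 0 0 -20 80" --pt "0 0 0 0 0 -40 80" --pt "0 0 0 0 0 -40 80"

```text
t: 21.65
eef_pos: [615.6, -40.5, 198.4]
tcp_rot: [-3.142, 0.001, 0.0]
ft_force: [1.4, -0.8, -0.4]
opening: 0.837
grip_force: 0.0
```

Call:
jog_arm --pt "0 0 0 -19 30 0 80" --pt "0 0 0 -30 45 0 80" --pt "0 0 0 -30 45 0 80" --pt "0 0 0 -30 45 0 80" --pt "0 0 0 -30 40 0 80" --pt "0 0 0 -15 21 0 80" --pt "0 0 -10 0 0 0 80" --pt "0 0 -10 0 0 0 80" --pt "0 0 -10 0 0 0 80" --pt "0 0 -10 0 0 0 80"

```text
t: 22.9
eef_pos: [461.7, -266.6, 197.6]
tcp_rot: [3.141, 0.0, 0.704]
ft_force: [-0.4, -0.0, 0.1]
opening: 0.841
grip_force: 0.0
```

Call:
jog_arm --pt "0 0 -10 0 0 0 80" --pt "0 0 -8.3 0 0 0 80" --pt "0 0 0 0 0 0 80" --pt "0 0 0 0 0 0 80"

```text
t: 23.4
eef_pos: [461.8, -266.6, 197.5]
tcp_rot: [3.141, 0.0, 1.014]
ft_force: [0.3, 0.6, 0.9]
opening: 0.841
grip_force: 0.0
```

```bash
python3 - <<'E'
from h import *
objs('w4.png',50)
s=env.state();print(s['t'],s['eef_pos'],s['tcp_rot'])
E
```

```text
[327. 253.] 2272 z 56.4 rect [ 461.9 -266. ] [36. 24.] 58.0 rgb [199. 203. 206.]
[176. 312.] 411 z 56.1 rect [ 357.6 -247. ] [22.  10.5] 11.1 rgb [ 70. 184. 182.]
[380. 371.] 451 z 56.4 rect [ 447.5 -349.3] [11.3 34.7] 43.6 rgb [ 66. 171. 168.]
23.45 [ 461.76146685 -266.55714449  197.55122457] [3.14149996e+00 5.48189770e-05 1.01498220e+00]
```

View pics/w4.png

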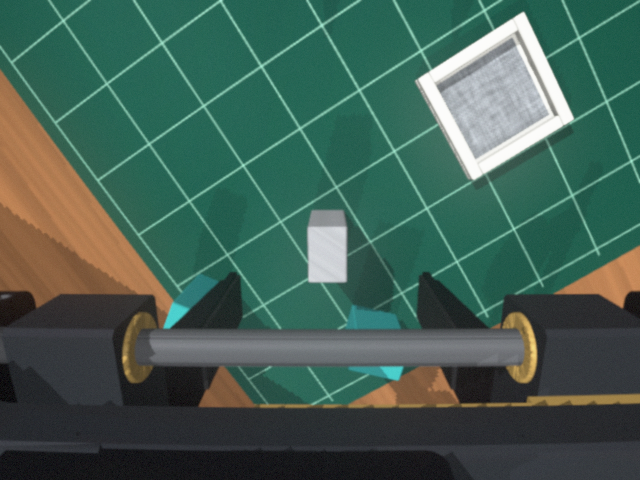

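The block at (327,250) is lined up with the fingers. The nearest turquoise decoy, at (378,345), sits clear of the finger paths.

Call:
jog_arm --pt "0 0 0 0 0 30 60" --pt "0 0 0 0 0 35 60" --pt "0 0 0 0 0 25 60" --pt "0 0 0 0 0 13 60" --pt "0 0 0 0 0 0 60" --pt "0 0 0 0 0 0 10" --pt "0 0 0 0 0 0 10" --pt "0 0 0 0 0 0 10" --pt "0 0 0 0 0 0 10" --pt "0 0 0 0 0 0 10"

```text
t: 24.7
eef_pos: [461.6, -266.4, 94.7]
tcp_rot: [-3.141, 0.0, 1.018]
ft_force: [-2.1, 1.5, 5.7]
opening: 0.249
grip_force: 30.0
```

Call:
jog_arm --pt "0 0 0 0 0 0 10" --pt "0 0 0 0 0 0 10" --pt "0 0 0 0 0 0 10"

```text
t: 25.08
eef_pos: [461.6, -266.5, 94.8]
tcp_rot: [-3.141, 0.0, 1.018]
ft_force: [-1.9, 1.3, 5.8]
opening: 0.253
grip_force: 30.0
```

Call:
jog_arm --pt "0 0 0 0 0 -20 10" --pt "0 0 0 0 0 -40 10" --pt "0 0 10 0 0 -40 10" --pt "0 0 10 0 0 0 10" --pt "0 0 10 0 0 0 10" --pt "0 0 10 0 0 0 10" --pt "0 0 10 0 0 0 10" --pt "0 0 8.3 0 0 0 10" --pt "0 0 0 0 0 0 10"

```text
t: 26.2
eef_pos: [461.7, -266.5, 194.2]
tcp_rot: [-3.141, 0.0, 0.001]
ft_force: [-0.3, 0.2, -3.4]
opening: 0.25
grip_force: 30.0
```

Call:
jog_arm --pt "0 0 0 15 -25 0 10" --pt "0 0 0 24 -45 0 10" --pt "0 0 0 24 -48 0 10" --pt "0 0 0 24 -48 0 10" --pt "0 0 0 24 -48 0 10" --pt "0 0 0 24 -48 0 10" --pt "0 0 0 22 -40 0 10" --pt "0 0 0 0 0 0 10" --pt "0 0 0 0 0 0 10"

```text
t: 27.32
eef_pos: [618.4, 35.4, 194.1]
tcp_rot: [3.141, 0.001, 0.003]
ft_force: [-0.4, -0.4, -4.1]
opening: 0.251
grip_force: 30.0
```

Call:
jog_arm --pt "0 0 0 0 0 25 10" --pt "0 0 0 0 0 30 10" --pt "0 0 0 0 0 22 10" --pt "0 0 0 0 0 11 10" --pt "0 0 0 0 0 2 10" --pt "0 0 0 0 0 0 10" --pt "0 0 0 0 0 0 10"

```text
t: 28.2
eef_pos: [619.0, 35.3, 105.3]
tcp_rot: [3.141, -0.001, 0.0]
ft_force: [-0.2, 0.2, -3.7]
opening: 0.25
grip_force: 30.0
```

Call:
jog_arm --pt "0 0 0 0 0 3 10" --pt "0 0 0 0 0 2 10" --pt "0 0 0 0 0 0.5 10" --pt "0 0 0 0 0 0 10"

```text
t: 28.7
eef_pos: [618.7, 35.5, 99.0]
tcp_rot: [3.142, 0.0, 0.0]
ft_force: [0.1, 0.4, -2.2]
opening: 0.248
grip_force: 30.0
```

Call:
jog_arm --pt "0 0 0 0 0 0.5 10" --pt "0 0 0 0 0 0 10" --pt "0 0 0 0 0 0 50" --pt "0 0 0 0 0 0 50" --pt "0 0 0 0 0 0 50" --pt "0 0 0 0 0 0 50" --pt "0 0 0 0 0 -20 50" --pt "0 0 0 0 0 -40 50" --pt "0 0 0 0 0 -40 50"

```text
t: 29.82
eef_pos: [618.6, 35.4, 199.5]
tcp_rot: [3.142, 0.001, 0.0]
ft_force: [-0.9, 0.7, -1.2]
opening: 0.523
grip_force: 0.0
```

Call:
jog_arm --pt "0 0 0 -25 7 0 80" --pt "0 0 0 -40 11 0 80" --pt "0 0 0 -40 11 0 80" --pt "0 0 0 -35 9 0 80" --pt "0 0 0 -15 3 0 80" --pt "0 0 0 0 0 0 80" --pt "0 0 0 0 0 0 80"

```text
t: 30.7
eef_pos: [465.0, -5.5, 198.6]
tcp_rot: [3.141, -0.001, 0.0]
ft_force: [-0.2, -0.7, 0.2]
opening: 0.842
grip_force: 0.0
```

```bash
python3 - <<'E'
from h import *
objs('w5.png',50)
s=env.state();print(s['t'],s['eef_pos'],s['tcp_rot'])
E
```

```text
[252.   6.] 635 z 59.8 rect [603.5  35.5] [ 5.8 24.7] 3.2 rgb [176. 177. 180.]
[395.   4.] 661 z 58.9 rect [604.6 -40.4] [36.2  3.4] 88.8 rgb [161. 162. 165.]
[330. 256.] 533 z 56.2 rect [464.1  -6.1] [15.7 14.9] 0.1 rgb [210. 213. 215.]
30.75 [464.84798481  -5.45837417 198.49207523] [ 3.14140618e+00 -8.13930730e-04  3.34149820e-04]
```

View pics/w5.png

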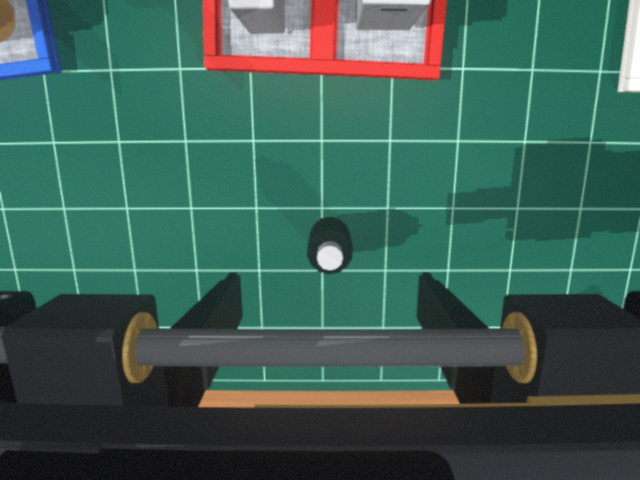

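The plug nose is at (330,256), between the fingers, and the blocks stand in the red wells at (252,6) and (395,4).

Call:
jog_arm --pt "0 0 0 -1 0.5 30 80" --pt "0 0 0 0 0 38 60" --pt "0 0 0 0 0 28 60" --pt "0 0 0 0 0 15 60" --pt "0 0 0 0 0 0 60" --pt "0 0 0 0 0 0 10" --pt "0 0 0 0 0 0 10" --pt "0 0 0 0 0 0 10" --pt "0 0 0 0 0 0 10" --pt "0 0 0 0 0 0 10"

```text
t: 32.0
eef_pos: [462.9, -6.1, 87.9]
tcp_rot: [3.141, -0.001, 0.0]
ft_force: [0.1, 0.7, 6.4]
opening: 0.31
grip_force: 30.0
```

Call:
jog_arm --pt "0 0 0 0 0 0 10" --pt "0 0 0 0 0 0 10" --pt "0 0 0 0 0 0 10"

```text
t: 32.38
eef_pos: [462.9, -6.1, 87.9]
tcp_rot: [3.141, -0.001, 0.0]
ft_force: [-0.6, 0.0, 6.1]
opening: 0.314
grip_force: 30.0
```

Call:
jog_arm --pt "0 0 0 0 0 -20 10" --pt "0 0 0 0 0 -30 10" --pt "0 0 0 0 20 -20 10" --pt "0 0 0 25 45 0 10" --pt "0 0 0 30 45 0 10" --pt "0 0 0 30 45 0 10" --pt "0 0 0 30 45 0 10" --pt "0 0 0 31.5 40 0 10" --pt "0 0 0 0 0 0 10" --pt "0 0 0 0 0 0 10"

```text
t: 33.62
eef_pos: [608.6, -245.7, 156.8]
tcp_rot: [-3.141, 0.002, -0.0]
ft_force: [-0.3, 0.3, -2.0]
opening: 0.311
grip_force: 30.0
```

Call:
jog_arm --pt "0 0 0 0 0 20 10" --pt "0 0 0 0 0 25 10" --pt "0 0 0 0 0 13 10" --pt "0 0 0 0 0 2 10" --pt "0 0 0 0 0 0 10" --pt "0 0 0 0 0 0 10"

```text
t: 34.38
eef_pos: [609.5, -246.1, 98.4]
tcp_rot: [3.141, -0.001, 0.0]
ft_force: [0.4, 0.0, -2.9]
opening: 0.311
grip_force: 30.0
```

Call:
jog_arm --pt "0 0 0 0 0 3.5 10" --pt "0 0 0 0 0 2 10" --pt "0 0 0 0 0 1 10" --pt "0 0 0 0 0 0 10"

```text
t: 34.88
eef_pos: [609.2, -246.1, 92.0]
tcp_rot: [3.141, -0.0, 0.0]
ft_force: [-3.1, 1.0, 7.6]
opening: 0.316
grip_force: 30.0
```

Call:
jog_arm --pt "0 0 0 0 0 0 44" --pt "0 0 0 0 0 0 44" --pt "0 0 0 0 0 0 44" --pt "0 0 0 0 0 -20 44" --pt "0 0 0 0 0 -40 44" --pt "0 0 0 0 0 -60 44" --pt "0 0 0 -35 0 -20 44" --pt "0 0 0 -45 0 0 44" --pt "0 0 0 0 0 0 44"

```text
t: 36.0
eef_pos: [527.3, -246.0, 233.1]
tcp_rot: [3.141, -0.001, -0.001]
ft_force: [1.3, 0.1, 0.8]
opening: 0.464
grip_force: 0.0
```

```bash
python3 - <<'E'
from h import *
objs('w6.png',45)
r=snap('top','top2.png');snap('scene','scene2.png')
i=cv2.imread('pics/top2.png');a=cv2.resize(i[140:320,210:490],(800,514),interpolation=cv2.INTER_CUBIC);cv2.imwrite('pics/top2c.png',a)
i=cv2.imread('pics/scene2.png');cv2.imwrite('pics/scene2c.png',cv2.resize(i[150:340,100:500],None,fx=2,fy=2,interpolation=cv2.INTER_CUBIC))
s=env.state();print(s['t'],s['eef_pos'],s['grip_force'])
E
```

```text
[ 26. 112.] 2049 z 59.8 rect [615.4 -44.3] [31.7 24.7] 89.0 rgb [200. 197. 200.]
[329. 117.] 1582 z 48.8 rect [ 609.9 -246.4] [28.9 28.6] 0.3 rgb [132. 135. 135.]
[613. 258.] 308 z 55.7 rect [ 514.3 -451.5] [ 7.  11.7] 67.2 rgb [151. 152. 156.]
36.15 [ 529.98160918 -246.33381643  231.9809618 ] 0.0
```

View pics/top2c.png

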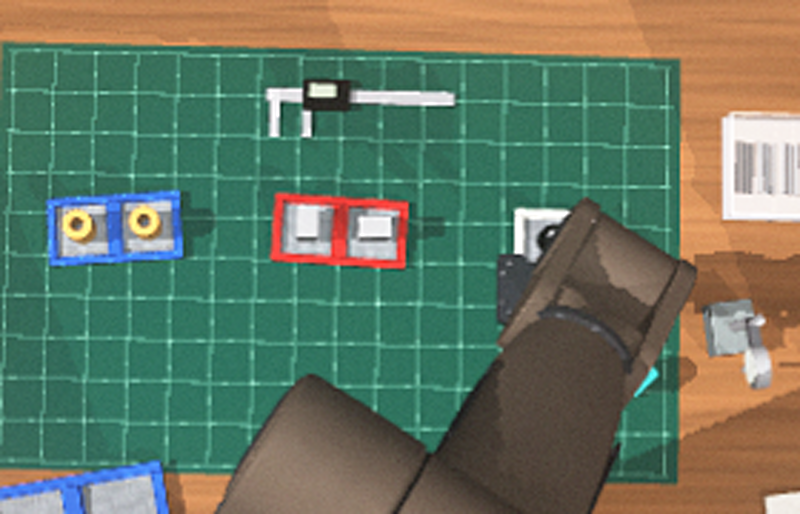

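View pics/scene2c.png

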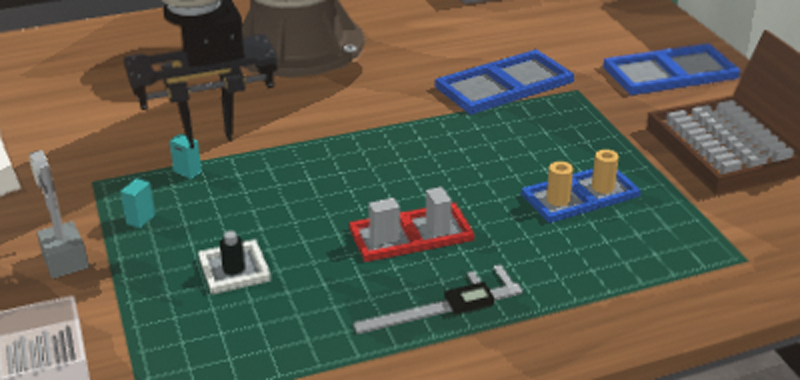

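All five parts stand upright in their wells. The top-view crop shows the bushings at (78,225) and (145,222) and the blocks at (308,222) and (376,226). The scene crop shows the plug at (232,253). The caliper, the dial stand and both decoys are where they were.

```bash
python3 -c "
from cell import env
print(env.job_done())"
```

```text
the job is handed in; nothing more can be done
None
```

The job is handed in at about 36 s on the robot's clock: both brass bushings are in the small blue tray, both grey gauge blocks in the red tray and the plug gauge in the white tray, all upright and released, with the caliper, dial stand and turquoise look-alikes left alone; no verdict came back.

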